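# Walk the plaster mould round to the fence

### The job

Walk the heavy plaster tile mould round on the bench by pushing its corners in turn with the fingertips, until its gate face (the long side through which the channel leaves the recess) lies flush against the wooden fence along its whole length, with neither end of the mould past an end of the fence. Only push on its upright sides: do not reach down onto its top to grip or drag it, and do not lift or tip it. Leave the other things on the bench where they stand, and finish with the hand clear.

Things in the scene. Friction and masses are not known exactly. Their poses are not given: they have to be found in the camera images.
- mould: loose pale plaster block 96 (its x) by 150 (its y) by 50 mm high, 0.9 kg, slides with friction (3 to 10 N to push; more if the fingers also bear down on it). An 8 mm deep clay-stained recess in its top; a 30 mm wide channel leaves it through the middle of one long side, the gate face, at x = +48 mm. Origin: centre of its underside, z up. Starts clear of the fence, turned 50 to 92 degrees anticlockwise (seen from above) from its goal
- mould_gate_left (a point): corner of the mould's gate face at its +y end: x = +48, y = +75, z = 25 mm (half height) in the mould's frame
- mould_gate_right (a point): corner of the mould's gate face at its -y end: x = +48, y = -75, z = 25 mm (half height) in the mould's frame
- fence: wooden fence screwed to the bench, fixed: 270 mm long (its y), 32 thick, 40 high, three bolts on top reaching 46 mm. Origin: bench level, middle of its working face, the long upright face towards the robot; its x axis points into the wood. The mould is home when its x axis points the same way and both gate corners are at x = 0 of this frame
- stamp: small turned wooden clay stamp standing behind the fence, 34 mm across, 50 mm high; origin at the centre of its underside
- cutter: steel ring cutter lying flat, 72 mm across, 25 mm high; origin at the centre of its underside
- jar: small squat glass jar with a white lid, 52 mm across, 55 mm high; origin at the centre of its underside
- rib: flat wooden rib (smoothing card), 50 x 100 x 8 mm, lying on the bench; origin at the centre of its underside
- tub: clear plastic tub of small yellow pieces, 120 x 160 x 45 mm; origin at the centre of its underside
- cups: stack of green plastic cups, 82 mm across, 140 mm high; origin at the centre of its underside
- brush_mug: blue mug full of brushes, 84 mm across, 95 mm high (brushes to 195 mm); origin at the centre of its underside

How it is judged:
By the outcome, as a careful person would: the job done as asked, in the order asked, and still so for the second after the job is handed in, with the robot touching nothing.
It also fails if it takes over 72 s, if anything falls off the work surface, if the arm or the gripper's body presses on something with over 40 N, if the wrist force passes 120 N, or if a joint passes its speed limit or range.

### The arm

A 6-joint arm with a two-finger parallel gripper is mounted at the origin on the work surface. World frame = base frame: x ahead of the robot, y to its left, z up, the work surface at z = 0. Lengths are in m, angles in rad, forces in N, time in s.
With the tool pointing down it reaches from about 0.3 to 0.775 m from the base axis. Payload 14.6 kg.
Tool frame: the origin (TCP) lies on the mounting face of the last link; the fingertips stand 199 mm ahead of it and the grasp point (between the pads) lies 180 mm ahead of it; z points along the fingers, y is the line along which they close (so a half turn about z gives the same grasp; the last joint's range is limited). The gripper opens to 94 mm and grips with 3 to 60 N. Pads are 16 mm wide; open, the fingers measure 119 mm over their backs; the gripper's body (75 mm by 177 mm) begins 78 mm behind the grasp point.
Start: joints at [-1.24, 0.3, 1.521, -0, 1.321, -0.067], TCP at [0.213, -0.507, 0.405] pointing down, gripper open.
Joint ranges: [-3.03, 3.03], [-0.79, 2.21], [0.23, 2.52], [-1.04, 4.18], [0, 3.07], [-2.55, 2.55]. Speed limits (rad/s): [2.22, 2.22, 2.57, 3.14, 3.14, 3.14].

### API

Orientations are given as [roll, pitch, yaw] about the fixed x, y, z axes, in that order (R = Rz(yaw) Ry(pitch) Rx(roll)).
In Python, from station import get_obs, camera, hand_in gives the robot as it stands.
- The arm moves only by the tool apply_moves, never from a script. Its argument "increments" is a list of rows, each an object of numbers: "tx", "ty", "tz": the shift along the tool's x, y, z as a fraction of full scale; "ax", "ay", "az": the turn, a rotation vector about the tool's x, y, z as a fraction of full scale. In form: [{"tx": .., "ty": .., "tz": .., "ax": .., "ay": .., "az": ..}, ...]. A call has 1 to 12 rows; each row shifts and turns the commanded pose from where the row before left it, along the tool's axes as they then stand; what a row does not reach is not made up. Full scale, the value 1, is 30 mm for a shift and 5 degrees for a turn. A row lasts 1/8 s, in which the tool goes at most 62.5 mm and 10.7 degrees, less where a joint would pass 70% of its speed; a pose out of reach is approached as far as the arm can. A call with a number of a shift or a turn outside -1 to 1 is refused whole. A call with a gripper value outside its range is refused whole. "jaw" is the closure, from 0 (fully open) to 1 (shut), set as the call begins (left out, the last holds). The fingers move at their own pace and stop on an object; "force" is the grip in N (left out, the last holds). Time passes only in rows, so rows that do not move let the fingers close. It gives the time, the measured TCP pose, the force, the opening and the grip force at its end, in the units of the state.
- get_obs(): the state, without advancing time (a new reading comes with each control period).
- camera(name): name is "scene" or "top" or "wrist"; returns a dict with "pixels" (420x560x3 uint8, red, green, blue), "camera_matrix" (3x3 intrinsics, pixels), "R" (3x3) and "t" (3): a world point X has camera coordinates R X + t; the wrist camera has in their place "T_tool_cam" (4x4, takes a point from camera to tool coordinates, whose origin is the TCP and whose axes are the flange's). Camera axes: x right, y down, z forward; pixel columns grow to the right and rows downward; lengths in m; the calibration is good to about 2 mm. A picture is of the moment at which its call begins: read the wrist's pose just before it. There is no depth.
- hand_in(): hands the job in; it is judged then, once.
The state is a dict: "time_s": time; "qpos": joint angles; "joint_vel": joint speeds; "tau": joint torques, N m; "ee_pos": TCP position; "eef_rot": TCP orientation; "force": force on the tool from outside, world axes, zero at the start; "moment": the same for the moment, N m; "grip_width": finger opening in m; "grip_force": force on a finger pad.
Only numpy, scipy, OpenCV 4.12 (cv2) and the standard library are available. Lean on these libraries where they do the work, as an engineer would, in place of code of your own. Each camera call takes 0.05 s, during which the arm holds its last target. There are 200 camera calls.

## Working session

There is one attempt and no reset: what is moved stays moved. The work goes in short steps, Python scripts to look and compute and a tool call to move; the robot and the scene stay as the last step left them, time stands still between calls to the robot, and variables do not carry over. Pictures are saved under pics/ and viewed, at most 10 in all, crops included, and the job is handed in when it is done.

Besides the shell and the picture viewer there is one more tool, called after "Call:" as name([rows], argument=value, ...), one row to a line, values as JSON. apply_moves: Moves the arm, as the interface text tells. Its arguments: {"type":"object","properties":{"increments":{"type":"array"},"jaw":{"type":"number"},"force":{"type":"number"}},"required":["increments"]}

```bash
ls; mkdir -p pics
cat > h.py <<'E'
import numpy as np, cv2
from station import get_obs, camera, hand_in
from scipy.spatial.transform import Rotation as Ro
def save(c,n): cv2.imwrite(f'pics/{n}.png',cv2.cvtColor(c['pixels'],cv2.COLOR_RGB2BGR))
def ray(c,u,v,z):
    K=c['camera_matrix'];R=np.array(c['R']);t=np.array(c['t'])
    d=R.T@np.linalg.inv(K)@np.array([u,v,1.]);o=-R.T@t
    return o+d*(z-o[2])/d[2]
E
python3 - <<'E'
from h import *
o=get_obs();print(o['time_s'],o['ee_pos'],o['eef_rot'],o['force'],o['grip_width'])
for n in('top','scene'):
    c=camera(n);save(c,n+'0');np.save(n+'.npy',c,allow_pickle=True);print(-np.array(c['R']).T@c['t'])
E
```

```text
pics
0.0 [ 0.21304917 -0.50701539  0.40410653] [-3.14046918e+00 -8.60107469e-05  3.97807824e-01] [ 0.170151   -0.16150457  0.49042081] 0.0937751041708105
[ 5.02501360e-01 -7.71959318e-04  1.38290090e+00]
[ 1.36932901 -0.04227547  0.77500924]
```

View pics/top0.png

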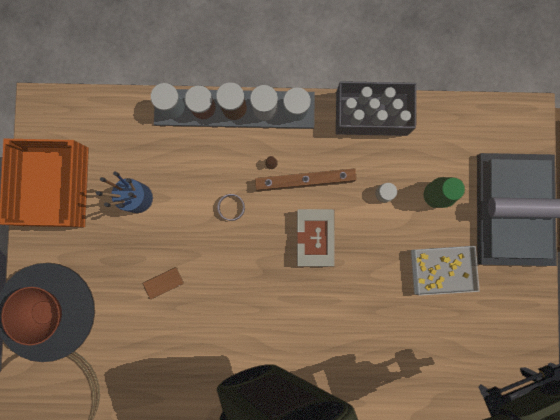

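View pics/scene0.png

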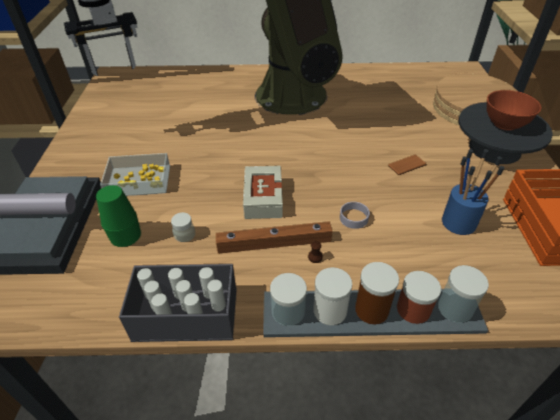

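The top view has image up as +x and image left as +y. The mould is near (316,238) with its gate facing left, the fence is near (306,180), the jar near (388,192), and the cutter near (229,207). I'll measure these properly next.

```bash
cat >> h.py <<'E'
def mould(c,verbose=False):
    """pose of mould from top picture: pale block top at z=.05"""
    p=cv2.cvtColor(c['pixels'],cv2.COLOR_RGB2HSV).astype(int)
    r=c['pixels'].astype(int)
    m=((p[...,1]<60)&(p[...,2]>110)).astype(np.uint8)
    roi=np.zeros_like(m);roi[180:300,235:372]=1;m*=roi
    m=cv2.morphologyEx(m,cv2.MORPH_CLOSE,np.ones((3,3)))
    cs,_=cv2.findContours(m,cv2.RETR_EXTERNAL,cv2.CHAIN_APPROX_NONE)
    k=max(cs,key=cv2.contourArea)
    P=np.array([ray(c,u,v,.05)[:2] for u,v in k[:,0]])
    b=cv2.minAreaRect((P*1000).astype(np.float32))
    red=((p[...,1]>130)&((p[...,0]<8)|(p[...,0]>172))&(p[...,2]>60)).astype(np.uint8)
    return b,cv2.boxPoints(b),m
E
python3 - <<'E'
from h import *
c=np.load('top.npy',allow_pickle=True).item()
b,bp,m=mould(c);print(b,bp)
h=cv2.cvtColor(c['pixels'],cv2.COLOR_RGB2HSV)
print([h[y,x].tolist() for y,x in((180,330),(180,290),(160,330),(215,316),(238,315))])
crop=c['pixels'][150:280,210:410]
cv2.imwrite('pics/crop.png',cv2.cvtColor(cv2.resize(crop,None,fx=4,fy=4,interpolation=cv2.INTER_CUBIC),cv2.COLOR_RGB2BGR))
cv2.imwrite('pics/m.png',m*255)
E
```

```text
((533.48486328125, -87.01194763183594), (147.2501983642578, 94.9571762084961), 0.9629038572311401) [[ 459.07233   -40.777336]
 [ 460.66803  -135.7211  ]
 [ 607.8974   -133.24655 ]
 [ 606.3017    -38.302795]]
[[12, 134, 114], [12, 131, 123], [15, 99, 154], [25, 29, 150], [22, 25, 150]]
```

View pics/crop.png

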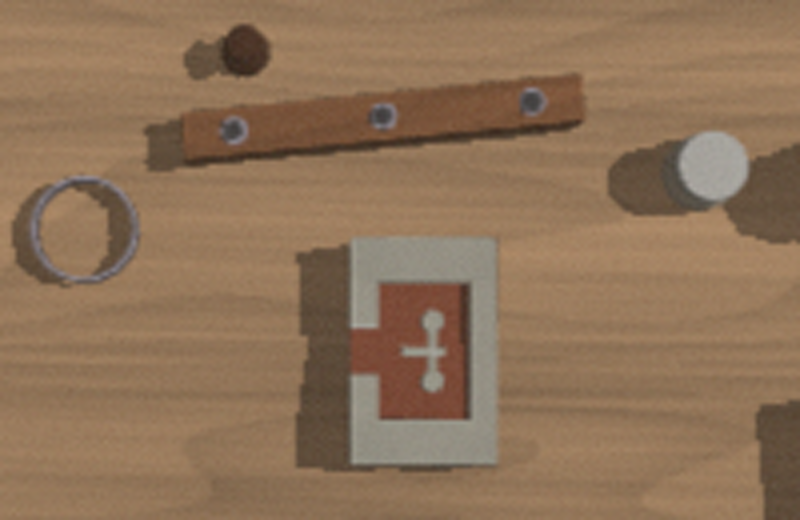

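The crop (4x, offset 210,150) shows the fence's top from (185,115)-(583,75) at the back to (185,160)-(583,125) at the front. The mould's gate faces left at about (350,352).

Run:
```python
from h import *
c=np.load('top.npy',allow_pickle=True).item()
f=lambda x,y,z:(ray(c,210+(x-1.5)/4,150+(y-1.5)/4,z)*1000).round(0)[:2]
for n,a,z in(('fence FL',(185,160),.04),('FR',(583,123),.04),('BL',(185,115),.04),('BR',(583,75),.04),('b1',(233,129),.046),('b2',(382,115),.046),('b3',(532,100),.046),('jar',(713,167),.055),('cut',(84,230),.02),('stamp',(245,50),.05),('gate',(351,352),.05),('m1',(350,238),.05),('m2',(497,237),.05),('m3',(497,465),.05),('m4',(350,465),.05)): print(n,f(*a,z))
h=cv2.cvtColor(c['pixels'],cv2.COLOR_RGB2HSV)
for n,lo,hi in(('fence',(5,112,60),(14,255,255)),):
  m=cv2.inRange(h,lo,hi);r=np.zeros_like(m);r[160:200,240:370]=255;m&=r
  cs,_=cv2.findContours(m,0,1);k=max(cs,key=cv2.contourArea)
  P=np.array([ray(c,*q,.04)[:2]*1000 for q in k[:,0]],np.float32);b=cv2.minAreaRect(P);print(b,cv2.boxPoints(b))
```

```text
fence FL [657.  72.]
FR [ 686. -193.]
BL [687.  72.]
BR [ 719. -193.]
b1 [677.  40.]
b2 [688. -59.]
b3 [ 700. -158.]
jar [ 657. -277.]
cut [610. 140.]
stamp [730.  33.]
gate [531. -41.]
m1 [606. -39.]
m2 [ 608. -136.]
m3 [ 459. -137.]
m4 [457. -41.]
((686.8032836914062, -60.069366455078125), (35.508766174316406, 269.1946716308594), 6.834232807159424) [[ 653.1583    71.45887]
 [ 685.1918  -195.82304]
 [ 720.44824 -191.5976 ]
 [ 688.4148    75.68431]]
```

Call:
apply_moves([
  {"tx": 0.8,"ty": -0.5},
  {"tx": 1,"ty": -0.6},
  {"tx": 1,"ty": -0.6},
  {"tx": 1,"ty": -0.6},
  {"tx": 1,"ty": -0.6},
  {"tx": 1,"ty": -0.6},
  {"tx": 1,"ty": -0.6},
  {"tx": 1,"ty": -0.6},
  {"tx": 1,"ty": -0.6},
  {"tx": 1,"ty": -0.6},
  {"tx": 1,"ty": -0.6},
  {"tx": 1,"ty": -0.6},
], jaw=1, force=20)

```text
schema error: expected keys tx, ty, tz, ax, ay, az
```

Call:
apply_moves([
  {"az": -1},
  {"az": -1},
  {"az": -1},
  {"az": -1},
  {"az": -1},
  {"az": -1},
  {"az": -1},
  {"az": -1},
  {"az": -1},
  {"az": -1},
  {"az": -1},
  {"az": -1},
])

```text
schema error: expected keys tx, ty, tz, ax, ay, az
```

Call:
apply_moves([
  {"az": -1},
  {"az": -0.64},
  {},
])

```text
schema error: expected keys tx, ty, tz, ax, ay, az
```

Call:
apply_moves([
  {"tx": 0.8,"ty": -0.5,"tz": 0,"ax": 0,"ay": 0,"az": 0},
  {"tx": 1,"ty": -0.6,"tz": 0,"ax": 0,"ay": 0,"az": 0},
  {"tx": 1,"ty": -0.6,"tz": 0,"ax": 0,"ay": 0,"az": 0},
  {"tx": 1,"ty": -0.6,"tz": 0,"ax": 0,"ay": 0,"az": 0},
  {"tx": 1,"ty": -0.6,"tz": 0,"ax": 0,"ay": 0,"az": 0},
  {"tx": 1,"ty": -0.6,"tz": 0,"ax": 0,"ay": 0,"az": 0},
  {"tx": 1,"ty": -0.6,"tz": 0,"ax": 0,"ay": 0,"az": 0},
  {"tx": 1,"ty": -0.6,"tz": 0,"ax": 0,"ay": 0,"az": 0},
  {"tx": 1,"ty": -0.6,"tz": 0,"ax": 0,"ay": 0,"az": 0},
  {"tx": 1,"ty": -0.6,"tz": 0,"ax": 0,"ay": 0,"az": 0},
  {"tx": 1,"ty": -0.6,"tz": 0,"ax": 0,"ay": 0,"az": 0},
  {"tx": 1,"ty": -0.6,"tz": 0,"ax": 0,"ay": 0,"az": 0},
], jaw=1, force=20)

```text
time_s: 1.6
ee_pos: [0.4574, -0.1725, 0.4044]
eef_rot: [-3.141, 0.0, 0.398]
force: [0.1, -0.0, -0.1]
grip_width: 0.0005
grip_force: 0.0
```

Call:
apply_moves([
  {"tx": 0,"ty": 0,"tz": 0,"ax": 0,"ay": 0,"az": -1},
  {"tx": 0,"ty": 0,"tz": 0,"ax": 0,"ay": 0,"az": -1},
  {"tx": 0,"ty": 0,"tz": 0,"ax": 0,"ay": 0,"az": -1},
  {"tx": 0,"ty": 0,"tz": 0,"ax": 0,"ay": 0,"az": -1},
  {"tx": 0,"ty": 0,"tz": 0,"ax": 0,"ay": 0,"az": -1},
  {"tx": 0,"ty": 0,"tz": 0,"ax": 0,"ay": 0,"az": -1},
  {"tx": 0,"ty": 0,"tz": 0,"ax": 0,"ay": 0,"az": -1},
  {"tx": 0,"ty": 0,"tz": 0,"ax": 0,"ay": 0,"az": -1},
  {"tx": 0,"ty": 0,"tz": 0,"ax": 0,"ay": 0,"az": -1},
  {"tx": 0,"ty": 0,"tz": 0,"ax": 0,"ay": 0,"az": -1},
  {"tx": 0,"ty": 0,"tz": 0,"ax": 0,"ay": 0,"az": -1},
  {"tx": 0,"ty": 0,"tz": 0,"ax": 0,"ay": 0,"az": -1},
])

```text
time_s: 3.1
ee_pos: [0.4569, -0.1735, 0.4044]
eef_rot: [-3.141, -0.0, 1.448]
force: [0.4, -0.4, 0.2]
grip_width: 0.0007
grip_force: 0.0
```

Call:
apply_moves([
  {"tx": 0,"ty": 0,"tz": 0,"ax": 0,"ay": 0,"az": -1},
  {"tx": 0,"ty": 0,"tz": 0,"ax": 0,"ay": 0,"az": -0.6},
  {"tx": 0,"ty": 0,"tz": 0,"ax": 0,"ay": 0,"az": 0},
])

```text
time_s: 3.48
ee_pos: [0.4569, -0.1735, 0.4044]
eef_rot: [-3.141, -0.0, 1.584]
force: [0.2, 1.3, -0.1]
grip_width: 0.0003
grip_force: 0.0
```

Call:
apply_moves([
  {"tx": 0,"ty": 0.35,"tz": 0.8,"ax": 0,"ay": 0,"az": 0},
  {"tx": 0,"ty": 0,"tz": 1,"ax": 0,"ay": 0,"az": 0},
  {"tx": 0,"ty": 0,"tz": 1,"ax": 0,"ay": 0,"az": 0},
  {"tx": 0,"ty": 0,"tz": 1,"ax": 0,"ay": 0,"az": 0},
  {"tx": 0,"ty": 0,"tz": 1,"ax": 0,"ay": 0,"az": 0},
  {"tx": 0,"ty": 0,"tz": 1,"ax": 0,"ay": 0,"az": 0},
  {"tx": 0,"ty": 0,"tz": 0.45,"ax": 0,"ay": 0,"az": 0},
  {"tx": 0,"ty": 0,"tz": 0,"ax": 0,"ay": 0,"az": 0},
  {"tx": 0.3,"ty": 0,"tz": 0,"ax": 0,"ay": 0,"az": 0},
  {"tx": 0.3,"ty": 0,"tz": 0,"ax": 0,"ay": 0,"az": 0},
  {"tx": 0.2,"ty": 0,"tz": 0,"ax": 0,"ay": 0,"az": 0},
  {"tx": 0,"ty": 0,"tz": 0,"ax": 0,"ay": 0,"az": 0},
])

```text
time_s: 4.97
ee_pos: [0.4671, -0.1489, 0.2174]
eef_rot: [3.141, 0.0, 1.585]
force: [0.7, -0.8, -0.3]
grip_width: 0.0004
grip_force: 0.0
```

Call:
apply_moves([
  {"tx": 0.2,"ty": 0,"tz": 0,"ax": 0,"ay": 0,"az": 0},
  {"tx": 0.29,"ty": -0.15,"tz": 0,"ax": 0,"ay": 0,"az": 1},
  {"tx": 0.29,"ty": -0.15,"tz": 0,"ax": 0,"ay": 0,"az": 1},
  {"tx": 0.29,"ty": -0.15,"tz": 0,"ax": 0,"ay": 0,"az": 1},
  {"tx": 0.29,"ty": -0.15,"tz": 0,"ax": 0,"ay": 0,"az": 1},
  {"tx": 0.29,"ty": -0.15,"tz": 0,"ax": 0,"ay": 0,"az": 1},
  {"tx": 0.29,"ty": -0.15,"tz": 0,"ax": 0,"ay": 0,"az": 1},
])

```text
time_s: 5.85
ee_pos: [0.4512, -0.0872, 0.2173]
eef_rot: [3.141, 0.0, 1.058]
force: [-2.1, -2.3, 2.1]
grip_width: 0.0008
grip_force: 1.2
```

```bash
cat > look.py <<'E'
import sys
from h import *
o=get_obs();c=camera('top');s=camera('scene')
b,bp,m=mould(c);print(o['ee_pos'],b,bp.round())
A=cv2.resize(c['pixels'][140:300,210:400],None,fx=2.6,fy=2.6);B=cv2.resize(s['pixels'][130:290,180:400],None,fx=1.3,fy=1.3)
I=np.zeros((600,800,3),np.uint8)
I[:A.shape[0],:A.shape[1]]=A;I[390:390+B.shape[0],:B.shape[1]]=B
I=I[:,:500]
cv2.imwrite(f'pics/{sys.argv[1]}.png',I[...,::-1])
E
python3 look.py l1
```

```text
[ 0.45122506 -0.08717913  0.21726249] ((577.9227905273438, -88.74981689453125), (96.45206451416016, 59.1609001159668), 64.21920776367188) [[ 530. -119.]
 [ 584. -145.]
 [ 626.  -58.]
 [ 572.  -32.]]
```

View pics/l1.png

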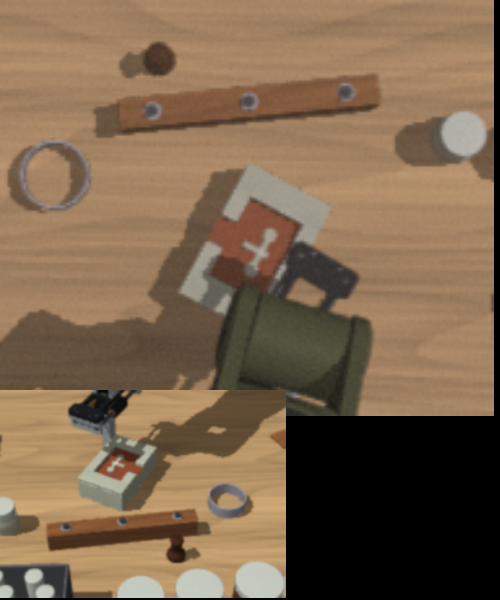

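The mould has turned to a yaw of about 64° (far corners at (245,165) and (330,210) in the composite) and the fingers are on its back-left side as planned. I'll carry on along the arc.

Call:
apply_moves([
  {"tx": 0.29,"ty": -0.15,"tz": 0,"ax": 0,"ay": 0,"az": 1},
  {"tx": 0.29,"ty": -0.15,"tz": 0,"ax": 0,"ay": 0,"az": 1},
  {"tx": 0.29,"ty": -0.15,"tz": 0,"ax": 0,"ay": 0,"az": 1},
  {"tx": 0.29,"ty": -0.15,"tz": 0,"ax": 0,"ay": 0,"az": 1},
  {"tx": 0.29,"ty": -0.15,"tz": 0,"ax": 0,"ay": 0,"az": 1},
  {"tx": 0.29,"ty": -0.15,"tz": 0,"ax": 0,"ay": 0,"az": 1},
  {"tx": 0.29,"ty": -0.15,"tz": 0,"ax": 0,"ay": 0,"az": 1},
  {"tx": 0.29,"ty": -0.15,"tz": 0,"ax": 0,"ay": 0,"az": 1},
  {"tx": 0.29,"ty": -0.15,"tz": 0,"ax": 0,"ay": 0,"az": 1},
])

```text
time_s: 7.08
ee_pos: [0.4834, -0.0077, 0.217]
eef_rot: [-3.141, 0.001, 0.275]
force: [-2.5, -1.7, 1.5]
grip_width: 0.0005
grip_force: 1.2
```

```bash
python3 look.py l2
```

```text
[ 0.48336533 -0.00766394  0.21700147] ((577.3970336914062, -91.68688201904297), (96.25282287597656, 60.63624954223633), 21.302778244018555) [[ 522.  -81.]
 [ 544. -137.]
 [ 633. -102.]
 [ 611.  -46.]]
```

View pics/l2.png

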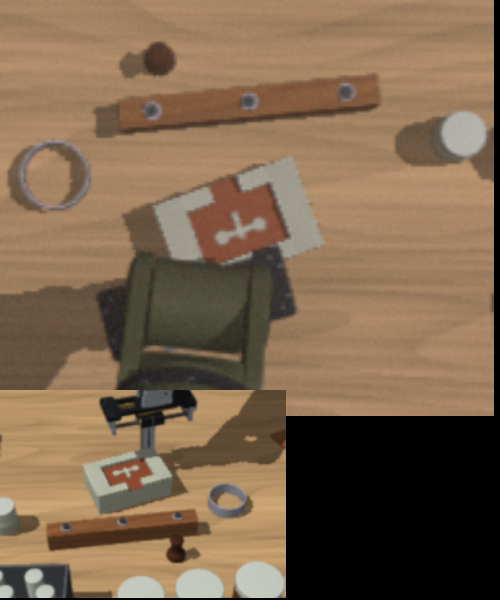

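Mould yaw is about 21° (right end at (293,157)-(322,245) in the composite). Three more steps, then I'll back off and open the fingers for a flat two-finger push.

Call:
apply_moves([
  {"tx": 0.29,"ty": -0.15,"tz": 0,"ax": 0,"ay": 0,"az": 1},
  {"tx": 0.29,"ty": -0.15,"tz": 0,"ax": 0,"ay": 0,"az": 1},
  {"tx": 0.29,"ty": -0.15,"tz": 0,"ax": 0,"ay": 0,"az": 1},
  {"tx": -0.5,"ty": 0,"tz": 0,"ax": 0,"ay": 0,"az": 0},
  {"tx": -1,"ty": 0,"tz": 0,"ax": 0,"ay": 0,"az": -1},
  {"tx": -0.5,"ty": 0,"tz": 0,"ax": 0,"ay": 0,"az": -0.15},
  {"tx": 0,"ty": 0,"tz": 0,"ax": 0,"ay": 0,"az": 0},
])

```text
time_s: 8.05
ee_pos: [0.446, 0.0079, 0.2173]
eef_rot: [-3.142, -0.0, 0.116]
force: [-0.1, -0.1, -0.0]
grip_width: 0.0007
grip_force: 0.0
```

```bash
python3 look.py l3
```

```text
[0.44601358 0.00793032 0.21729706] ((572.3345947265625, -49.179725646972656), (95.48239135742188, 151.04281616210938), 6.803536415100098) [[ 516.   20.]
 [ 534. -130.]
 [ 629. -119.]
 [ 611.   31.]]
```

View pics/l3.png

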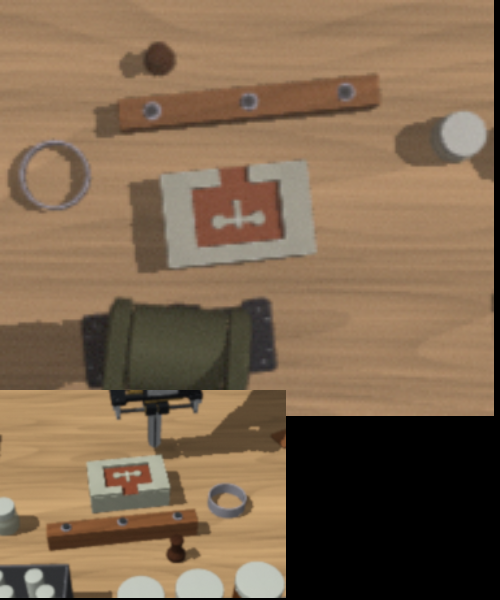

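The mould is at yaw 6.8°, centre (572,-49) mm, parallel to the fence about 50 mm off. Next I open the fingers, centre the hand behind the back face and push.

Call:
apply_moves([
  {"tx": 0,"ty": 0.8,"tz": 0,"ax": 0,"ay": 0,"az": 0},
  {"tx": 0,"ty": 0.8,"tz": 0,"ax": 0,"ay": 0,"az": 0},
  {"tx": 0,"ty": 0.77,"tz": 0,"ax": 0,"ay": 0,"az": 0},
  {"tx": 0,"ty": 0,"tz": 0,"ax": 0,"ay": 0,"az": 0},
  {"tx": 0,"ty": 0,"tz": 0,"ax": 0,"ay": 0,"az": 0},
  {"tx": 0.6,"ty": 0,"tz": 0,"ax": 0,"ay": 0,"az": 0},
  {"tx": 0.7,"ty": 0,"tz": 0,"ax": 0,"ay": 0,"az": 0},
  {"tx": 0.4,"ty": 0,"tz": 0,"ax": 0,"ay": 0,"az": 0},
  {"tx": 0,"ty": 0,"tz": 0,"ax": 0,"ay": 0,"az": 0},
], jaw=0)

```text
time_s: 9.28
ee_pos: [0.5054, -0.056, 0.2169]
eef_rot: [-3.141, 0.0, 0.115]
force: [-0.2, 0.2, 0.6]
grip_width: 0.0869
grip_force: 0.0
```

Call:
apply_moves([
  {"tx": 0.2,"ty": 0,"tz": 0,"ax": 0,"ay": 0,"az": 0},
  {"tx": 0.25,"ty": 0,"tz": 0,"ax": 0,"ay": 0,"az": 0},
  {"tx": 0.25,"ty": 0,"tz": 0,"ax": 0,"ay": 0,"az": 0},
  {"tx": 0.25,"ty": 0,"tz": 0,"ax": 0,"ay": 0,"az": 0},
  {"tx": 0.25,"ty": 0,"tz": 0,"ax": 0,"ay": 0,"az": 0},
  {"tx": 0.25,"ty": 0,"tz": 0,"ax": 0,"ay": 0,"az": 0},
  {"tx": 0.2,"ty": 0,"tz": 0,"ax": 0,"ay": 0,"az": 0},
  {"tx": 0,"ty": 0,"tz": 0,"ax": 0,"ay": 0,"az": 0},
])

```text
time_s: 10.28
ee_pos: [0.5549, -0.0508, 0.2171]
eef_rot: [3.141, -0.001, 0.114]
force: [-0.7, -0.1, -0.1]
grip_width: 0.0943
grip_force: 0.0
```

Call:
apply_moves([
  {"tx": 0.15,"ty": 0,"tz": 0,"ax": 0,"ay": 0,"az": 0},
  {"tx": 0.1,"ty": 0,"tz": 0,"ax": 0,"ay": 0,"az": 0},
  {"tx": 0,"ty": 0,"tz": 0,"ax": 0,"ay": 0,"az": 0},
])

```text
time_s: 10.65
ee_pos: [0.5621, -0.05, 0.2171]
eef_rot: [3.142, -0.001, 0.114]
force: [-0.7, -0.6, 0.8]
grip_width: 0.0941
grip_force: 0.1
```

Call:
apply_moves([
  {"tx": 0.06,"ty": 0,"tz": 0,"ax": 0,"ay": 0,"az": 0},
  {"tx": 0.04,"ty": 0,"tz": 0,"ax": 0,"ay": 0,"az": 0},
  {"tx": 0,"ty": 0,"tz": 0,"ax": 0,"ay": 0,"az": 0},
])

```text
time_s: 11.02
ee_pos: [0.5649, -0.0497, 0.2171]
eef_rot: [3.142, -0.0, 0.114]
force: [-2.8, -0.0, -0.2]
grip_width: 0.094
grip_force: 1.1
```

Call:
apply_moves([
  {"tx": 0.05,"ty": 0,"tz": 0,"ax": 0,"ay": 0,"az": 0},
  {"tx": 0.03,"ty": 0,"tz": 0,"ax": 0,"ay": 0,"az": 0},
  {"tx": 0,"ty": 0,"tz": 0,"ax": 0,"ay": 0,"az": 0},
])

```text
time_s: 11.4
ee_pos: [0.5663, -0.0497, 0.2171]
eef_rot: [-3.141, 0.005, 0.115]
force: [-19.7, -3.8, 12.5]
grip_width: 0.0939
grip_force: 9.8
```

Call:
apply_moves([
  {"tx": 0.03,"ty": 0,"tz": 0,"ax": 0,"ay": 0,"az": 0},
  {"tx": 0,"ty": 0,"tz": 0,"ax": 0,"ay": 0,"az": 0},
])

```text
time_s: 11.65
ee_pos: [0.5668, -0.0497, 0.2171]
eef_rot: [-3.141, 0.007, 0.115]
force: [-26.8, -4.0, 17.3]
grip_width: 0.0941
grip_force: 13.6
```

```bash
cat > l4.py <<'E'
from h import *
o=get_obs();print(o['ee_pos'],o['force'],o['moment'])
c=camera('top');s=camera('scene')
A=cv2.resize(c['pixels'][150:240,230:380],None,fx=4,fy=4,interpolation=2);B=cv2.resize(s['pixels'][150:270,200:350],None,fx=4,fy=4,interpolation=2)[140:380]
I=np.zeros((600,600,3),np.uint8);I[:360]=A;I[360:]=B
cv2.imwrite('pics/l4.png',I[...,::-1])
E
python3 l4.py
```

```text
[ 0.56675175 -0.04971521  0.21709477] [-26.7899231   -4.00616718  17.33564375] [-0.51104491  4.48071939  0.64592676]
```

View pics/l4.png

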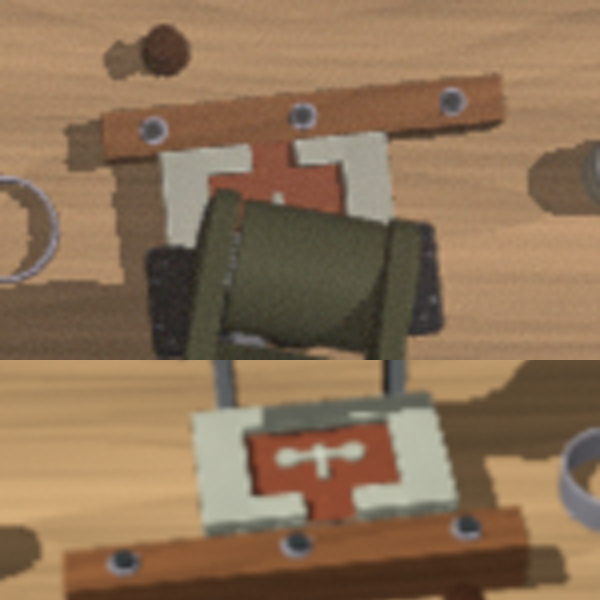

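Both gate ends look tight to the fence, in the top view at (160,155) and (387,135) and in the scene view with no gap. Force rose sharply, with the resultant inside the mould's width. Backing off straight now.

Call:
apply_moves([
  {"tx": -0.1,"ty": 0,"tz": 0,"ax": 0,"ay": 0,"az": 0},
  {"tx": -0.3,"ty": 0,"tz": 0,"ax": 0,"ay": 0,"az": 0},
  {"tx": -0.8,"ty": 0,"tz": 0,"ax": 0,"ay": 0,"az": 0},
  {"tx": -1,"ty": 0,"tz": 0,"ax": 0,"ay": 0,"az": 0},
  {"tx": -1,"ty": 0,"tz": 0,"ax": 0,"ay": 0,"az": 0},
  {"tx": -0.5,"ty": 0,"tz": -1,"ax": 0,"ay": 0,"az": 0},
  {"tx": -0.5,"ty": 0,"tz": -1,"ax": 0,"ay": 0,"az": 0},
  {"tx": 0,"ty": 0,"tz": -1,"ax": 0,"ay": 0,"az": 0},
  {"tx": 0,"ty": 0,"tz": 0,"ax": 0,"ay": 0,"az": 0},
])

```text
time_s: 12.88
ee_pos: [0.4429, -0.0637, 0.3091]
eef_rot: [3.14, -0.005, 0.114]
force: [0.3, -0.4, -0.2]
grip_width: 0.0941
grip_force: 0.0
```

```bash
sed -i 's/l4.png/l5.png/' l4.py; python3 l4.py; python3 -c "
from h import *
c=camera('top');print(mould(c)[:2])"
```

```text
[ 0.44293967 -0.06373392  0.30907684] [ 0.27157748 -0.36550324 -0.1823233 ] [0.00831209 0.05316702 0.02388002]
(((632.1329345703125, -38.939231872558594), (116.59009552001953, 158.4937286376953), 6.269664764404297), array([[ 565.5321  ,   33.46736 ],
       [ 582.84094 , -124.0784  ],
       [ 698.73376 , -111.345825],
       [ 681.4249  ,   46.199936]], dtype=float32))
```

View pics/l5.png

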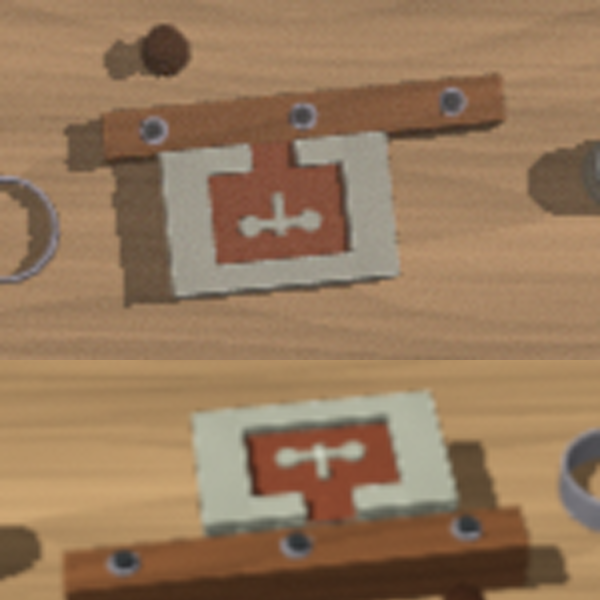

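The mould's gate face is flush against the fence along its whole length, between the fence ends. The hand is clear and nothing else has moved.

```bash
python3 -c "
from h import *
print(hand_in())"
```

```text
the job is handed in; nothing more can be done
None
```

I pushed the mould round about 84° and then against the fence; in the last pictures its gate face sits flush along its whole length and between the fence ends, with the hand clear, and I handed the job in at about 13 s.

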